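Hold a bearing ball under the bench magnifier on its tray

ROBOT

A 6-joint arm with a two-finger parallel gripper is mounted at the origin on the work surface. World frame = base frame: x ahead of the robot, y to its left, z up, the work surface at z = 0. Lengths are in mm, angles in rad, forces in N, time in s.
With the tool pointing down it reaches from about 250 to 775 mm from the base axis. Payload 4 kg.
Tool frame: the origin (TCP) lies on the centre line of the jaws, within the pads' length; the fingertips stand 8 mm ahead of it and the grasp point (between the pads) lies 11 mm behind it; z points along the fingers, y is the line along which they close (so a half turn about z gives the same grasp; the last joint's range is limited). The gripper opens to 85 mm and grips with 20 to 120 N. Pads are 22 mm wide; open, the fingers measure 114 mm over their backs; the gripper's body (76 mm by 85 mm) begins 54 mm behind the grasp point. The pads swing forward as they close: fully open they stand 13 mm farther back than shut.
Start: joints at [1.224, 0.087, 1.371, -0, 1.684, -0.103], TCP at [132.773, 533.749, 239.341] pointing down, gripper open.
Joint ranges: [-3.1, 3.1], [-0.76, 2.03], [0.27, 2.55], [-1.08, 4.22], [0.17, 2.65], [-2.57, 2.57]. Speed limits (rad/s): [2.79, 2.79, 3.14, 3.14, 3.14, 3.14].

INTERFACE

Orientations are given as a rotation vector (axis times angle).
In Python, from workcell import env gives the robot as it stands. Calls block until the motion is done:
- env.movep(position, orientation): joint-space move of the TCP to a pose.
- env.move_straight(position, rot=None, feed=150): straight line of the TCP; rot=None keeps the orientation; feed is the mean speed in mm/s.
- env.goto_joints(angles): joint-space move.
- env.command_gripper(opening, f_grip=None): finger opening in mm; f_grip is the grip in N (None keeps the last); returns when the fingers have stopped.
- env.sleep(seconds).
- env.ik(position, orientation): joint angles nearest the present ones, or None.
- env.observe(): the state.
- env.snapshot(name): name is "scene" or "top" or "wrist"; returns a dict with "image" (400x640x3 uint8, blue, green, red), "z_map" (400x640 float32, mm along the optical axis (not along the pixel's ray), 0 where there is no reading), "fov_y" (degrees; the focal length in pixels is half the picture's height over the tangent of half this angle, whatever the lens; pixels are square), "cx", "cy" (the principal point, pixels), "rvec" (rotation vector, rad) and "tvec" (3), from world to camera coordinates, as OpenCV has them. Camera axes: x right, y down, z forward; pixel columns grow to the right and rows downward; lengths in mm; the calibration is good to about 2 mm. A picture is of the moment at which its call begins.
A pose or a line that the arm cannot do raises env.Unreachable and nothing moves.
- env.job_done(): hands the job in; it is judged then, once.
Trained networks look in a picture, given as the dict that the camera call returned (one of the last four; its "shot" number tells which), for a name from the list of things; names that differ only in an ending like _2 or _b are one class to them, and where a whole thing is asked for, a point or a joint stands for the part that bears it (a point fixed in the world has none). Each returns a list of dicts, best first, with "conf" (0 to 1); they miss things now and then, are a little off and sometimes report something else, mostly with a low value. They report only what shows in the picture. A call takes as long as a camera call.
- env.cut_out(picture, label): "region" (400x640 bool, what is visible of it) and "rect" ([left, top, width, height] in pixels, round what is visible of it).
The state is a dict: "time_s": time; "joint_pos": joint angles; "joint_vel": joint speeds; "effort": joint torques, N m; "eef_pos": TCP position; "eef_rot": TCP orientation; "wrist_force": force on the tool from outside, world axes, zero at the start; "moment": the same for the moment, N m; "width": finger opening in mm; "grip_force": force on a finger pad.
Only numpy, scipy, OpenCV 4.12 (cv2) and the standard library are available. Lean on these libraries where they do the work, as an engineer would, in place of code of your own. Each camera call takes 0.05 s, during which the arm holds its last target. There are 200 camera calls.

TASK

Two identical welded trays stand on the bench; one of them has a loose bearing ball lying in its ring. Pick that tray up by its handle, carry it so smoothly that the ball never leaves the ring, and finish holding it level and still with the ball centred under the bench magnifier, about 10 cm below the glass, ready to be looked at; do not put it down or let go. Do not knock the magnifier, and leave the empty tray, the tin and the wire brush where they are.

Things in the scene. Friction and masses are not known exactly. Their poses are not given: they have to be found in the camera images.
- tray: the tray with the ball: bare aluminium sheet 100 x 100 mm, 3 mm thick, edges folded up to 9 mm, a dark flat ring (inner diameter 36, outer 52, 3 mm high) with a black floor in its middle, a yellow handle. About 140 g (varies), centre of mass 25 mm from the middle towards the handle. Origin: underside, centre of the sheet; z up, handle towards -x, roughly at the robot. Stands on the bench (z = 0)
- tray_grip (a point): where to hold the level square-tube handle: centre of its section, 140 mm from the tray's middle along -x of the tray, 36 mm above its underside; same axes. The handle is 16 mm wide, runs from x = -66 to -190 mm, 28 to 44 mm above the tray's underside (free below), on a 16 x 16 mm post at x = -50 to -66 mm
- tray_pocket (a point): centre of the ring of this tray, at the height of the ball's centre (14 mm above the tray's underside); same axes as the tray
- ball_center (a point): centre of the loose bright steel ball, diameter 22 mm, 44 g, which rolls freely inside the ring (up to 10 mm from its centre); it climbs over the 3 mm ring if the tray is slowly tipped past 40 degrees, quickly tipped by 15 degrees, or jerked sideways; carrying at up to 0.08 m/s is safe
- spare: the empty tray, same make as the other, same origin and axes; not to be disturbed
- magnifier: bench magnifier, fixed to the bench: a white lens ring of outer diameter 112 mm, 18 mm thick, carried by a dark gooseneck (12 mm thick, top 358 mm above the bench) from a grey round base (diameter 140, 26 mm high). Origin: on the bench, straight under the lens; the base's centre lies 200 mm from there along its +x (away from the robot, more or less)
- lens (a point): the middle of the lens, at its underside, 310 mm above the bench; the space below is open
- tin: rusty round tin with a bright lid, diameter 86, 94 mm high, standing; origin under its centre; not to be disturbed
- brush: wire brush lying bristles up, wooden back 275 x 34 mm, 39 mm high in all, along its x axis; origin under its middle; not to be disturbed

How it is judged (in metres and radians):
On the way:
1. the loaded tray is lifted clear of the bench by its handle with the ball in its ring (height (world z) of tray above 0.03 m and contact force between the fingers and tray above 1 N and x of the grasp point in the frame of tray below -0.06 m and distance between ball_center and tray_pocket below 0.016 m), for 0.2 s.
At the end, for the whole second after the job is handed in: The fingers hold the loaded tray by its handle, still and level within 6 degrees, with the ball in its ring, within 30 mm of the lens's axis and 70 to 130 mm below its underside, the tray not touching the magnifier; the empty tray, tin and brush are within 20 mm of where they were (distance between ball_center and tray_pocket below 0.016 m and horizontal distance between ball_center and lens below 0.03 m and z of ball_center in the frame of lens between -0.13 and -0.07 m and angle between tray's own z axis and vertical below 0.1 rad and linear speed of tray below 0.03 m/s and contact force between the fingers and tray above 1 N and x of the grasp point in the frame of tray below -0.06 m and contact force between tray and magnifier below 0.3 N and distance of each of spare, tin, brush from where it was at the start of the episode below 0.02 m); the arm keeps its last pose, push and grip.
It fails at once if the ball leaves the ring of its tray (distance between ball_center and tray_pocket above 0.022 m).
It fails at once if the magnifier is knocked (contact force between anything else and magnifier above 5 N).
It fails at once if the empty tray, the tin or the wire brush is moved more than 20 mm (distance of any of spare, tin, brush from where it was at the start of the episode above 0.02 m).
It also fails if it takes over 51 s, if anything falls off the work surface, if the arm or the gripper's body presses on something with over 40 N, if the wrist force passes 120 N, or if a joint passes its speed limit or range.

## Working session

There is one attempt and no reset: what is moved stays moved. The work goes in short steps, each a Python script; the robot and the scene stay as the last script left them, time stands still between calls to the robot, and variables do not carry over. Pictures are saved under pics/ and viewed, at most 10 in all, crops included, and the job is handed in when it is done.

```bash
mkdir -p pics; ls
cat > h.py <<'E'
import numpy as np, cv2
from scipy.spatial.transform import Rotation as R
def cloud(s):
    z=s["z_map"]; h,w=z.shape; f=h/2/np.tan(np.radians(s["fov_y"])/2)
    v,u=np.mgrid[:h,:w]
    c=np.stack([(u-s["cx"])/f*z,(v-s["cy"])/f*z,z],-1)
    M=cv2.Rodrigues(np.array(s["rvec"],float))[0]
    return (c-np.array(s["tvec"]).ravel())@M   # world
E
python3 - <<'E'
from h import *
from workcell import env
o=env.observe(); print(o["time_s"],o["eef_rot"])
for n in("scene","top"):
    s=env.snapshot(n); cv2.imwrite(f"pics/{n}0.png",s["image"]); P=cloud(s); ok=s["z_map"]>0
    print(n,"cam",-(cv2.Rodrigues(np.array(s["rvec"],float))[0].T@np.array(s["tvec"]).ravel()))
    for l in("tray","ball_center","tray_grip","magnifier","tin","brush","spare"):
        for d in env.cut_out(s,l)[:3]:
            m=d["region"]&ok
            if m.sum()<5: continue
            q=P[m]; print(l,round(d["conf"],2),d["rect"],m.sum(),"med",np.median(q,0).round(),"min",np.percentile(q,2,axis=0).round(),"max",np.percentile(q,98,axis=0).round())
E
```

```text
pics
0.0 [-0.38207088 -3.11776644  0.00338787]
scene cam [1209.16772067  576.56279028 1332.03274623]
tray 0.81 [276.8, 218.4, 73.4, 51.6] 1209 med [594.  27.   6.] min [443. -44.  -3.] max [666.  70.  48.]
tray_grip 0.62 [277.5, 219.1, 69.2, 48.4] 1139 med [599.  26.   6.] min [453. -43.  -2.] max [666.  69.  48.]
tray_grip 0.44 [170.3, 130.6, 57.0, 46.9] 728 med [ 569. -533.   18.] min [ 414. -576.   -2.] max [ 677. -509.   40.]
magnifier 0.76 [273.2, 223.8, 115.3, 137.1] 3934 med [787. 228. 213.] min [593. 143.   8.] max [892. 308. 352.]
magnifier 0.37 [434.8, 302.4, 41.2, 42.4] 1249 med [550. 517.  94.] min [489. 475.  -0.] max [574. 555. 101.]
tin 0.84 [434.7, 304.4, 39.4, 39.8] 1159 med [550. 517.  94.] min [495. 477.   7.] max [574. 553. 101.]
brush 0.62 [169.8, 130.5, 55.0, 48.8] 623 med [ 569. -531.   18.] min [ 418. -559.    3.] max [ 676. -509.   40.]
spare 0.88 [205.6, 167.3, 60.1, 54.4] 996 med [ 624. -286.    6.] min [ 465. -341.   -2.] max [ 688. -241.   47.]
top cam [ 368.54947552  -12.37519624 1600.28491422]
tray 0.75 [313.6, 169.4, 30.8, 57.7] 689 med [602.  28.   6.
[... 335 characters left out ...]
.   6.] min [449. -38.  -3.] max [668.  71.  50.]
magnifier 0.7 [234.4, 111.8, 70.7, 65.3] 2017 med [758. 235. 315.] min [593. 143.  -1.] max [887. 314. 353.]
tin 0.92 [188.2, 189.8, 29.5, 23.6] 549 med [536. 509.  94.] min [496. 477.  -0.] max [580. 588. 103.]
brush 0.94 [452.0, 166.7, 19.2, 67.2] 629 med [ 545. -533.   18.] min [ 412. -563.   -3.] max [ 671. -508.   39.]
brush 0.73 [311.3, 172.9, 34.6, 51.2] 676 med [602.  25.   6.] min [449. -38.  -3.] max [665.  71.  50.]
brush 0.28 [237.2, 109.7, 66.4, 72.2] 1873 med [754. 234. 317.] min [595. 146.  11.] max [885. 309. 353.]
spare 0.64 [389.4, 169.0, 25.9, 57.7] 750 med [ 626. -286.    6.] min [ 456. -336.   -3.] max [ 688. -242.   48.]
```

Run:
```python
from h import *
from workcell import env
a=cv2.imread("pics/scene0.png")[150:290,190:370]; b=cv2.imread("pics/top0.png")[100:240,230:430]
cv2.imwrite("pics/c.png",np.hstack([cv2.resize(a,None,fx=2.1,fy=2.1,interpolation=2),cv2.resize(b,None,fx=2.1,fy=2.1,interpolation=2)]))
s=env.snapshot("top"); P=cloud(s); X,Y,Z=np.moveaxis(P,-1,0); ok=s["z_map"]>0
for n,y0,y1 in(("A",-60,90),("B",-350,-230)):
    w=ok&(X>420)&(X<700)&(Y>y0)&(Y<y1)
    h=w&(Z>35)&(Z<60); pl=w&(Z>2.5)&(Z<30)&(X>540)
    q=P[h]; print(n,"handle",h.sum(),q.mean(0).round(1),q[q[:,0].argsort()][[0,-1]].round())
    hd=cv2.fitLine(q[:,:2].astype(np.float32),cv2.DIST_HUBER,0,.01,.01).ravel(); print(hd)
    r=cv2.minAreaRect(P[pl][:,:2].astype(np.float32)); print("plate",pl.sum(),r,P[pl].mean(0).round(1))
w=ok&(X>540)&(X<780)&(Y>120)&(Y<330)&(Z>290)
wb=w&(s["image"].min(-1)>120)&(Z<340)
print("lens",wb.sum(),cv2.minEnclosingCircle(P[wb][:,:2].astype(np.float32)),np.median(P[wb],0),cv2.fitEllipse(P[wb][:,:2].astype(np.float32)))
g=ok&(Z>338)&(X>500)&(X<950)&(Y>100)&(Y<350); print("goose",g.sum(),P[g].min(0),P[g].max(0))
g=ok&(Z>18)&(Z<36)&(X>700)&(Y>100)&(Y<350); print("base",cv2.minEnclosingCircle(P[g][:,:2].astype(np.float32)))
```

```text
A handle 142 [502.8  51.5  44.7] [[437.  71.  48.]
 [571.  36.  43.]]
[ 9.4741499e-01 -3.2000753e-01  5.0228238e+02  5.1744526e+01]
plate 652 ((620.5391235351562, 14.262397766113281), (156.8160858154297, 146.76490783691406), 0.15215806663036346) [620.5  11.8   7. ]
B handle 145 [ 516.4 -284.    44.3] [[ 450. -281.   47.]
 [ 587. -288.   45.]]
[ 9.9910879e-01 -4.2209618e-02  5.1801508e+02 -2.8400543e+02]
plate 542 ((620.6738891601562, -289.7704772949219), (119.61551666259766, 155.76881408691406), 89.85359191894531) [ 633.  -288.5    6.5]
lens 709 ((641.5125732421875, 262.05169677734375), 57.26301574707031) [641.27269664 267.00082919 321.47039412] ((639.6803588867188, 259.24481201171875), (92.36042022705078, 99.69120025634766), 161.71212768554688)
goose 107 [609.66452771 206.25356569 338.21096774] [802.76031763 241.56169186 361.30690089]
base ((829.8984985351562, 202.83787536621094), 68.6717758178711)
```

View pics/c.png

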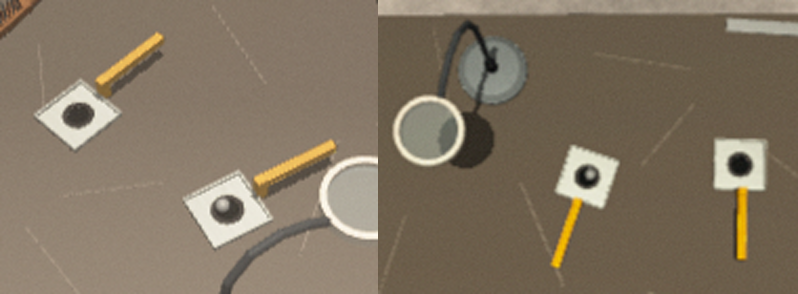

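The picture shows the bright ball in the near-lens tray: scene crop at (225,207), top crop at (590,175). That is tray A. The other tray, at y = -286, is empty. Next I go above its handle and take a close look.

```bash
cat >> h.py <<'E'
def down(yaw):  # tool x against tray x, closing across the handle
    c,s=np.cos(yaw),np.sin(yaw)
    return R.from_matrix(np.array([[-c,-s,0],[-s,c,0],[0,0,-1]]).T if 0 else np.column_stack([[-c,-s,0],[-s,c,0],[0,0,-1]])).as_rotvec()
E
python3 - <<'E'
from h import *
from workcell import env
yaw=np.arctan2(-.32,.947); d=np.array([np.cos(yaw),np.sin(yaw)])
c=np.array([502.8,51.5])-20*d
env.movep([*c,200],down(yaw)); o=env.observe(); print(o["time_s"],o["eef_pos"],o["joint_pos"])
s=env.snapshot("wrist"); cv2.imwrite("pics/w.png",s["image"]); P=cloud(s); X,Y,Z=np.moveaxis(P,-1,0); ok=s["z_map"]>0
I=s["image"].astype(int)
y=ok&(Z>38)&(Z<52)&(I[...,2]-I[...,0]>60)&(X>400)&(X<620)
q=P[y]; l=cv2.fitLine(q[:,:2].astype(np.float32),cv2.DIST_HUBER,0,.01,.01).ravel(); l[:2]*=np.sign(l[0])
t=(q[:,:2]-l[2:])@l[:2]; w=(q[:,:2]-l[2:])@[-l[1],l[0]]
print("yaw",np.degrees(np.arctan2(l[1],l[0])),l,y.sum(),"along",np.percentile(t,[.5,99.5]),"across",np.percentile(w,[1,99]),"z",np.median(q[:,2]))
print("ends",[(l[2:]+a*l[:2]).round(1) for a in np.percentile(t,[.5,99.5])])
for lb in("ball_center","tray"):
    for e in env.cut_out(s,lb)[:1]: m=e["region"]&ok; print(lb,e["conf"],e["rect"],P[m].mean(0),P[m].max(0))
E
```

```text
2.975 [483.83021733  58.68533084 200.1266131 ] [ 4.05875280e-03 -4.19715448e-02  1.58001294e+00  3.82480030e-04
  1.60331651e+00 -1.24213398e+00]
yaw -81.40469 [ 1.4945422e-01 -9.8876864e-01  5.0832159e+02 -7.2069092e+01] 3288 along [-158.95696387  225.47708694] across [-53.20800202  68.97087386] z 42.60256381471585
ends [array([484.6,  85.1]), array([ 542., -295.])]
ball_center 0.81 [293.2, 293.4, 22.9, 23.9] [612.79998202   6.49840071  18.33181569] [633.22467218  16.13530348  24.86180142]
tray 0.61 [263.7, 115.9, 95.1, 221.0] [578.98989085  23.4139756   14.04631075] [673.55254347  79.07512176  45.35123633]
```

View pics/w.png

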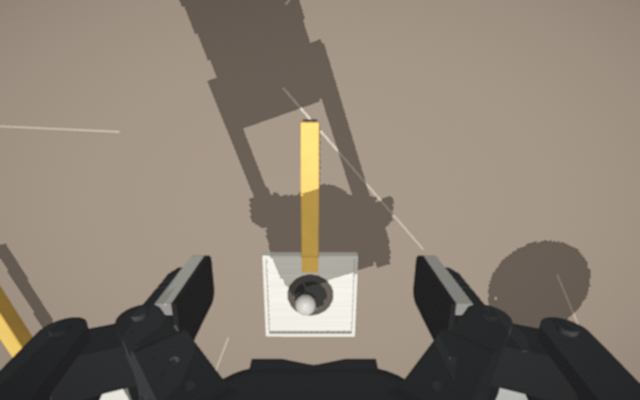

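The wrist picture shows the handle vertical at columns 301–319, rows 120–270, roughly midway between the jaws. The ball is at (305,304) in the ring. My mask also caught the spare's handle at the lower left, so I refit with the spare excluded, then grip.

Run:
```python
from h import *
from workcell import env
s=env.snapshot("wrist"); P=cloud(s); X,Y,Z=np.moveaxis(P,-1,0); I=s["image"].astype(int)
y=(s["z_map"]>0)&(Z>36)&(Z<52)&(I[...,2]-I[...,0]>40)&(X>400)&(X<600)&(Y>0)&(Y<110)
q=P[y]; l=cv2.fitLine(q[:,:2].astype(np.float32),cv2.DIST_HUBER,0,.01,.01).ravel(); l[:2]*=np.sign(l[0])
d,n=l[:2],np.array([-l[1],l[0]]); t=(q[:,:2]-l[2:])@d; w=(q[:,:2]-l[2:])@n
e=np.percentile(t,[.5,99.5]); w=np.percentile(w,[2,98]); yaw=float(np.arctan2(d[1],d[0]))
g=l[2:]+(e[0]+52)*d+w.mean()*n      # 52 mm from the handle's free end
print("yaw",np.degrees(yaw),"len",e[1]-e[0],"width",w,"z",np.median(q[:,2]),"grip",g,"middle",g+138*d)
assert abs(np.degrees(yaw)+18.7)<4 and 120<e[1]-e[0]<155 and np.ptp(w)<24 and np.hypot(*(g-[484,58]))<15
r=down(yaw)
env.command_gripper(60)
env.move_straight([*g,90],r,feed=120)
env.move_straight([*g,25],r,feed=60)
print(env.observe()["wrist_force"])
env.command_gripper(0,f_grip=110)
o=env.observe(); print(o["time_s"],o["eef_pos"],o["width"],o["grip_force"],o["wrist_force"])
np.save("g.npy",[*g,yaw])
```

```text
yaw -18.689981088208445 len 140.06932454361862 width [-7.85058422  7.39657358] z 42.680071165472505 grip [481.05608032  56.50416548] middle [611.77882812  12.28242475]
[0.38308315 0.25107771 0.81395858]
6.3333 [481.14554759  56.46053827  25.31836077] 13.985093371171976 107.2400414943695 [-0.69980687 -1.05261995  1.71298022]
```

Run:
```python
from h import *
from workcell import env
g=np.load("g.npy"); p=env.observe()["eef_pos"]
env.move_straight([p[0],p[1],p[2]+60],feed=30); env.sleep(.3)
o=env.observe(); print(o["time_s"],o["eef_pos"],o["width"],o["grip_force"],o["wrist_force"],o["moment"])
s=env.snapshot("wrist"); cv2.imwrite("pics/w2.png",s["image"]); P=cloud(s)
d=np.array([np.cos(g[3]),np.sin(g[3])]); n=np.array([-d[1],d[0]])
t=(P[...,:2]-g[:2])@d; w=(P[...,:2]-g[:2])@n; ok=(s["z_map"]>0)&(abs(w)<38)&(P[...,2]>30)
for a,b in((70,85),(95,105),(170,185)): 
    m=ok&(t>a)&(t<b); print(a,m.sum(),np.median(P[m][:,2]) if m.any() else None)
for sg in(-1,1):
    m=ok&(w*sg>29)&(t>95)&(t<185); print("side",sg,m.sum(),np.median(P[m][:,2]) if m.any() else None)
for e in env.cut_out(s,"ball_center")[:1]:
    m=e["region"]&(s["z_map"]>0); q=P[m]; print("ball",e["conf"],q.mean(0),q[:,2].max(),"tray frame",((q[:,:2]-g[:2])@d).mean()-138,((q[:,:2]-g[:2])@n).mean())
```

```text
8.7917 [481.09913934  56.44387325  85.24656874] 13.848192569107846 107.26179957389832 [-0.70823635 -1.00684731 -1.55459068] [0.10486937 0.22864828 0.02175714]Traceback (most recent call last):
  File "<stdin>", line 7, in <module>
IndexError: index 3 is out of bounds for axis 0 with size 3
```

View pics/w2.png

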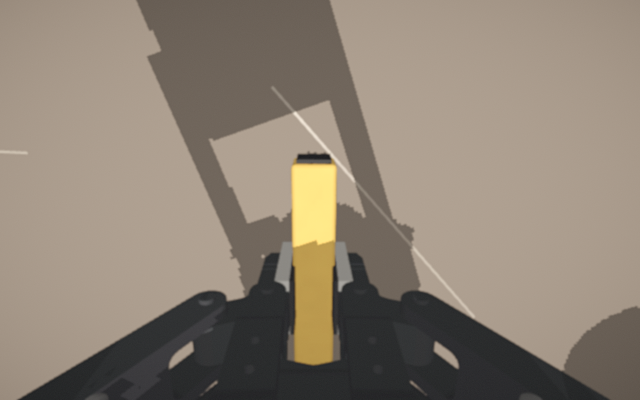

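The wrist picture shows the handle clamped between the pads, columns 293–336. The plate is hidden behind the gripper, so I check level and ball with the top and scene cameras.

```bash
cat > chk.py <<'E'
from h import *
from workcell import env
def check(name):
    yaw=np.load("g.npy")[2]; o=env.observe(); p=np.array(o["eef_pos"]); s=env.snapshot(name); P=cloud(s)
    d=np.array([np.cos(yaw),np.sin(yaw)]); n=np.array([-d[1],d[0]])
    t=(P[...,:2]-p[:2])@d-138; w=(P[...,:2]-p[:2])@n; z=P[...,2]-(p[2]-25)
    ok=(s["z_map"]>0)
    m=ok&(abs(t)<44)&(abs(w)<44)&(np.hypot(t,w)>30)&(abs(z)<25)
    A=np.c_[t[m],w[m],np.ones(m.sum())]
    if m.sum()>30:
        r=z[m]; k=np.ones(len(r),bool)
        for _ in range(4): c=np.linalg.lstsq(A[k],r[k],rcond=None)[0]; k=abs(r-A@c)<4
        print(name,o["time_s"],"n",k.sum(),"pitch,roll deg",np.degrees(c[:2]).round(2),"h",c[2].round(1))
    h=ok&(t<-75)&(t>-190)&(abs(w)<8)&(abs(z-44)<15)
    if h.sum()>10: print(" handle slope deg",np.degrees(np.polyfit(t[h],z[h],1)[0]),h.sum())
    for e in env.cut_out(s,"ball_center")[:2]:
        q=e["region"]&ok; print(" ball",round(e["conf"],2),e["rect"],P[q].mean(0).round(1),"tray:",t[q].mean().round(1),w[q].mean().round(1),z[q].max().round(1))
    return s
E
python3 - <<'E'
from chk import *
a=check("top"); b=check("scene")
cv2.imwrite("pics/l.png",np.hstack([cv2.resize(i["image"][y:y+100,x:x+130],None,fx=3,fy=3,interpolation=2) for i,y,x in((a,140,270),(b,190,250))]))
E
```

```text
top 8.8417 n 214 pitch,roll deg [-0.73  0.18] h 2.4
 handle slope deg 7.687604773857011 16
scene 8.9417 n 347 pitch,roll deg [-0.19  0.04] h 2.0
 handle slope deg -1.0046126317695891 110
 ball 0.6 [292.0, 234.5, 3.6, 7.3] [619.3   3.5  75.8] tray: 9.8 -6.0 26.5
```

View pics/l.png

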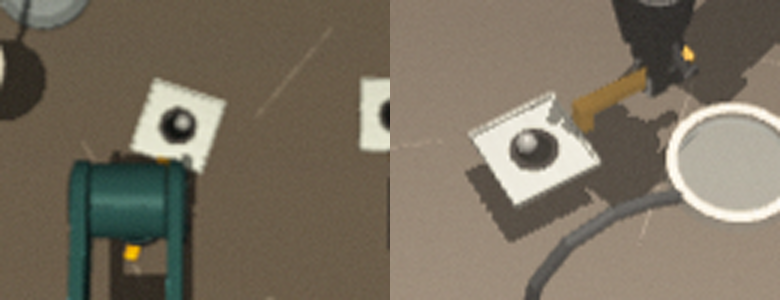

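The tray is level to within 1° and the ball is in the ring (left half (178,125), right half (530,145)). Before going under the lens I check how far the wrist housing sticks out at lens height.

Run:
```python
from chk import *
p=np.array(env.observe()["eef_pos"]); L=np.array([641,262]); yaw=np.load("g.npy")[2]
d=np.array([np.cos(yaw),np.sin(yaw)])
T=np.array([*(L-138.5*d),221]); D=T-p; print("target",T,"shift",D, "ik",env.ik(T,down(yaw)))
for nme in("top","scene"):
    s=env.snapshot(nme); P=cloud(s)
    m=(s["z_map"]>0)&(np.abs(P[...,0]-p[0])<200)&(np.abs(P[...,1]-p[1])<130)&(P[...,2]>115)
    q=P[m]+D; r=np.hypot(*(q[:,:2]-L).T)
    for a in range(250,600,25):
        k=(q[:,2]>=a)&(q[:,2]<a+25)
        if k.sum()>3: print(nme,a,k.sum(),"min dist to lens axis",np.percentile(r[k],1).round(),"x max",q[k,0].max().round())
```

```text
target [509.80361376 306.38195848 221.        ] shift [ 28.65539438 249.93597065 135.67766525] ik [ 4.45835453e-01  1.91107992e-01  1.29019056e+00 -4.44089210e-16
  1.66029410e+00 -7.98759167e-01]
top 300 7 min dist to lens axis 137.0 x max 505.0
top 350 7 min dist to lens axis 161.0 x max 482.0
top 375 7 min dist to lens axis 163.0 x max 481.0
top 400 8 min dist to lens axis 165.0 x max 479.0
top 425 5 min dist to lens axis 166.0 x max 479.0
top 525 72 min dist to lens axis 107.0 x max 551.0
top 550 572 min dist to lens axis 94.0 x max 551.0
top 575 762 min dist to lens axis 114.0 x max 536.0
scene 250 61 min dist to lens axis 124.0 x max 535.0
scene 275 83 min dist to lens axis 120.0 x max 540.0
scene 300 122 min dist to lens axis 118.0 x max 545.0
scene 325 69 min dist to lens axis 101.0 x max 547.0
scene 350 129 min dist to lens axis 99.0 x max 550.0
scene 375 165 min dist to lens axis 100.0 x max 550.0
scene 400 153 min dist to lens axis 101.0 x max 548.0
scene 425 127 min dist to lens axis 102.0 x max 547.0
scene 450 155 min dist to lens axis 102.0 x max 548.0
scene 475 122 min dist to lens axis 101.0 x max 549.0
scene 500 211 min dist to lens axis 92.0 x max 549.0
scene 525 687 min dist to lens axis 87.0 x max 556.0
scene 550 1202 min dist to lens axis 92.0 x max 553.0
scene 575 1177 min dist to lens axis 115.0 x max 537.0
```

Run:
```python
from chk import *
p=np.array(env.observe()["eef_pos"])
env.move_straight([p[0],p[1],221],feed=35); env.sleep(.2)
env.move_straight([509.8,306.4,221],feed=30); env.sleep(.8)
o=env.observe(); print(o["time_s"],o["eef_pos"],o["width"],o["grip_force"],o["wrist_force"])
b=check("scene"); a=check("top")
cv2.imwrite("pics/f.png",np.hstack([cv2.resize(i["image"][y:y+110,x:x+130],None,fx=3,fy=3,interpolation=2) for i,y,x in((a,110,200),(b,230,300))]))
for s in(a,b):
    P=cloud(s); k=(s["z_map"]>0)&(s["image"].min(-1)>110)&(P[...,2]>312)&(P[...,2]<340)&(np.hypot(P[...,0]-641,P[...,1]-262)<75)
    print("lens",k.sum(),cv2.minEnclosingCircle(P[k][:,:2].astype(np.float32)))
```

```text
22.7 [509.80242363 306.3944585  220.9926979 ] 13.964184277555313 107.27059721946716 [-0.67153067 -0.40525733 -2.0912609 ]
scene 22.7 n 392 pitch,roll deg [-0.86 -0.35] h 1.9
 handle slope deg -0.6698703518299552 148
top 22.8 n 100 pitch,roll deg [ 0.07 -1.54] h 1.7
 handle slope deg -0.31129333692401373 69
lens 782 ((640.9894409179688, 261.7306823730469), 57.188232421875)
lens 1512 ((639.7443237304688, 259.24407958984375), 58.31191635131836)
```

View pics/f.png

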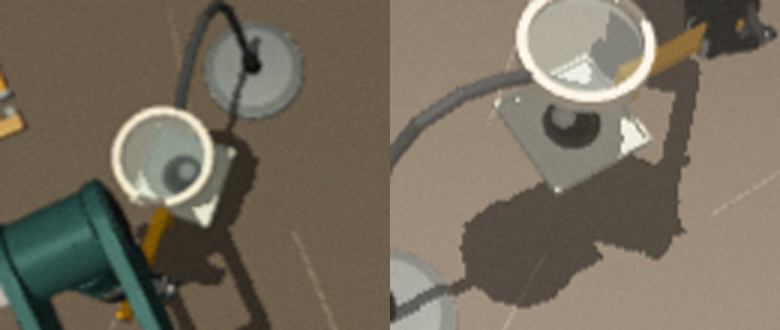

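The ball sits in the ring, seen through the lens in the left half at (184,172) and in the right half at (563,117). Last check: project that ball pixel onto its expected height, then hand in.

Run:
```python
from h import *
from workcell import env
for n,u,v in(("scene",357.7,269),("top",261.3,167.3)):
    s=env.snapshot(n); M=cv2.Rodrigues(np.array(s["rvec"],float))[0]; t=np.array(s["tvec"]).ravel(); f=200/np.tan(np.radians(s["fov_y"])/2)
    c=-M.T@t; r=M.T@[(u-s["cx"])/f,(v-s["cy"])/f,1]; p=c+r*(213-c[2])/r[2]; e=np.hypot(p[0]-640.5,p[1]-261); print(n,p,e)
    if e>20: raise SystemExit("off")
print(env.job_done(),env.observe()["time_s"])
```

```text
scene [649.09049053 256.5163757  213.        ] 9.690171022037815
top [643.6208165 256.6748286 213.       ] 5.333535720897654
the job is handed in; nothing more can be done
the job is handed in; nothing more can be done
```

I handed the job in at about 23 s with the loaded tray held still by its handle under the magnifier, level within about 1.5°, the ball in its ring 5–10 mm off the lens axis and about 100 mm below the glass; the hand-in call did not report a verdict.

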